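# Take the clip cup out of the interlocked desk organiser

### The job

Take the orange cup of paper clips out of the interlocked desk organiser by lifting it straight up, leaving the blue and the green cup seated in the row, and set it down upright on the closed teal notebook without dropping it.

Things in the scene. Friction and masses are not known exactly. Their poses are not given: they have to be found in the camera images.
- orange_cup: Orange plastic block-shaped cup with steel paper clips in its shallow well: 44 mm in x, 52 mm in y (-27 to +25 mm), 56 mm high, about 0.12 kg. Origin: centre of its underside, z up. A full-height T tongue juts 15 mm from its +y side into a socket of the next piece; its -y side has a socket for the tongue there (2 mm play): it comes out only straight up. Grip its free flat faces x = -22 and +22 mm.
- blue_cup: Blue cup with brass pins, same shape, size and axes as the orange one. The three cups stand in a row, in any order, on the 5 mm floor of a grey fixed holder; the row runs along the cups' y at 54 mm pitch, with a grey end block of the same height at each end, 61 mm above the desk. Along the row's front and back the holder has only a 7 mm high rim, 28 mm from the cups' middle.
- green_cup: Green cup with yellow and white tabs, same shape, size and axes as the orange one; in the same row. Mind the fixed computer screen that stands across the desk between the robot and these things: 0.30 to 0.33 m ahead of the robot's base, from 0.40 m right to 0.26 m left of it, its top 0.50 m above the desk; the arm reaches over it. Its foot lies flat on the desk up to 0.45 m ahead.
- notebook: Closed teal notebook lying flat and loose on the desk, 210 mm along its own x, 152 mm along y; its cover is 11 mm above its underside, and a wire spine runs along the +y edge. Origin: centre of its underside, z up.
Things that resemble listed ones, but are neither listed nor needed, are in the scene too. Of the things like the orange_cup, leave any that is red; of the rest the larger one is meant.

How it is judged:
By the outcome, as a careful person would: the job done as asked, in the order asked, and still so for the second after the job is handed in, with the robot touching nothing.
It also fails if it takes over 38 s, if anything falls off the work surface, if the arm or the gripper's body presses on something with over 40 N, if the wrist force passes 120 N, or if a joint passes its speed limit or range.

### The arm

A 7-joint arm with a two-finger parallel gripper is mounted at the origin on a cart in front of the work surface, level with it; the furniture and walls round the work are solid. World frame = base frame: x ahead of the robot, y to its left, z up, the work surface at z = 0. Lengths are in mm, angles in rad, forces in N, time in s.
With the tool pointing down it reaches from about 400 to 875 mm from the base axis. Payload 4.4 kg.
Tool frame: the origin (TCP) lies at the very end of the fingers, on their centre line; the grasp point (between the pads) lies 19 mm behind it (ctrl.grasp_offset is the distance from the TCP to the grasp point, in mm); z points along the fingers, y is the line along which they close (so a half turn about z gives the same grasp; the last joint's range is limited). The gripper opens to 85 mm and grips with 20 to 120 N. Pads are 22 mm wide; open, the fingers measure 114 mm over their backs; the gripper's body (76 mm by 85 mm) begins 54 mm behind the grasp point. The pads swing forward as they close: fully open they stand 13 mm farther back than shut.
Start: joints at [-1.22, 0.628, 0.038, 1.517, -0.027, 0.996, -0.02], TCP at [263.122, 594.377, 231.313] pointing down, gripper open.
Joint ranges: [-3.06, 3.06], [-0.37, 2.12], [-1.25, 1.32], [0.18, 2.47], [-1.1, 4.24], [0.23, 1.98], [-2.94, 2.94]. Speed limits (rad/s): [2.57, 2.57, 3.14, 3.14, 3.14, 3.14, 3.14].

### API

Orientations are given as [roll, pitch, yaw] about the fixed x, y, z axes, in that order (R = Rz(yaw) Ry(pitch) Rx(roll)).
In Python, from cell import status, cams, ctrl gives the robot as it stands.
- The arm moves only by the tool move_arm, never from a script. Its argument "plan" is a list of rows, each a list of 3 entries, a list of its own where there are three numbers: the shift along the world's x, y, z in mm, then the turn, a rotation vector about the world's x, y, z in degrees, then the opening, from 0 (shut) to 1 (fully open). In form: [[[x, y, z], [wx, wy, wz], gripper], ...]. A call has 1 to 10 rows; each row shifts and turns the commanded pose from where the row before left it; what a row does not reach is not made up. A row lasts 1/8 s, in which the tool goes at most 62.5 mm and 10.7 degrees, less where a joint would pass 70% of its speed; a pose out of reach is approached as far as the arm can. A call with a gripper value outside its range is refused whole. The fingers move at their own pace and stop on an object; the grip force is fixed at half the most. Time passes only in rows, so rows that do not move let the fingers close. It gives the time, the measured TCP pose, the force, the opening and the grip force at its end, in the units of the state.
- status.read_state(): the state, without advancing time (a new reading comes with each control period).
- cams.get_image(name): name is "scene" or "top" or "wrist"; returns the picture (480x640x3 uint8, blue, green, red); there is no depth.
- cams.camera_params(name): a dict with "K" (3x3 intrinsics, pixels), "pose" (4x4, takes a point from camera to world coordinates); the wrist camera has in their place "tool_from_camera" (4x4, takes a point from camera to tool coordinates, whose origin is the TCP and whose axes are the flange's). Camera axes: x right, y down, z forward; pixel columns grow to the right and rows downward; lengths in mm; the calibration is good to about 2 mm. A picture is of the moment at which its call begins: read the wrist's pose just before it. camera_params takes no time and is no camera call.
- ctrl.finish_job(): hands the job in; it is judged then, once.
The state is a dict: "clock": time; "qpos": joint angles; "qd": joint speeds; "tau": joint torques, N m; "eef_pos": TCP position; "tool_rot": TCP orientation; "force": force on the tool from outside, world axes, zero at the start; "torque": the same for the moment, N m; "width": finger opening in mm; "gripper_force": force on a finger pad.
Only numpy, scipy, OpenCV 4.12 (cv2) and the standard library are available. Lean on these libraries where they do the work, as an engineer would, in place of code of your own. Each camera call takes 0.05 s, during which the arm holds its last target. There are 200 camera calls.

## Working session

There is one attempt and no reset: what is moved stays moved. The work goes in short steps, Python scripts to look and compute and a tool call to move; the robot and the scene stay as the last step left them, time stands still between calls to the robot, and variables do not carry over. Pictures are saved under pics/ and viewed, at most 10 in all, crops included, and the job is handed in when it is done.

Besides the shell and the picture viewer there is one more tool, called after "Emit:" as name(argument=value, ...) on one line, values as JSON. move_arm: Moves the arm, as the interface text tells. Its arguments: {"type":"object","properties":{"plan":{"type":"array","items":{"type":"array"}}},"required":["plan"]}

```bash
mkdir -p pics; python3 - <<'E'
from cell import status,cams,ctrl
import cv2,numpy as np
print({k:np.round(v,3).tolist() for k,v in status.read_state().items()}, ctrl.grasp_offset)
for n in("scene","top"):
    cv2.imwrite(f"pics/{n}0.png",cams.get_image(n)); p=cams.camera_params(n); print(n,np.round(p["K"],1).tolist(),np.round(p["pose"],3).tolist())
print(np.round(cams.camera_params("wrist")["tool_from_camera"],3).tolist())
E
```

```text
{'clock': 0.0, 'qpos': [-1.22, 0.629, 0.038, 1.518, -0.027, 0.996, -0.02], 'qd': [0.0, -0.0, 0.001, 0.0, 0.0, -0.0, 0.0], 'tau': [-0.001, -56.342, 1.226, -19.345, 0.011, 0.01, -0.0], 'eef_pos': [262.845, 593.795, 230.373], 'tool_rot': [-3.14, 0.0, 2.725], 'force': [0.355, 0.489, -0.232], 'torque': [0.013, 0.012, -0.032], 'gripper_force': 0.0, 'width': 85.427} 18.700000000000003
scene [[595.3, 0.0, 319.1], [0.0, 595.3, 233.8], [0.0, 0.0, 1.0]] [[-0.883, 0.244, -0.401, 1063.514], [0.47, 0.453, -0.758, 856.485], [-0.003, -0.857, -0.515, 628.319], [0.0, 0.0, 0.0, 1.0]]
top [[438.2, 0.0, 315.0], [0.0, 438.2, 249.1], [0.0, 0.0, 1.0]] [[-0.016, -0.992, 0.128, 499.473], [-1.0, 0.013, -0.024, 0.615], [0.022, -0.129, -0.991, 876.236], [0.0, 0.0, 0.0, 1.0]]
[[0.0, -0.952, -0.305, 77.942], [1.0, -0.0, 0.001, -0.632], [-0.001, -0.305, 0.952, -142.274], [0.0, 0.0, 0.0, 1.0]]
```

View pics/top0.png

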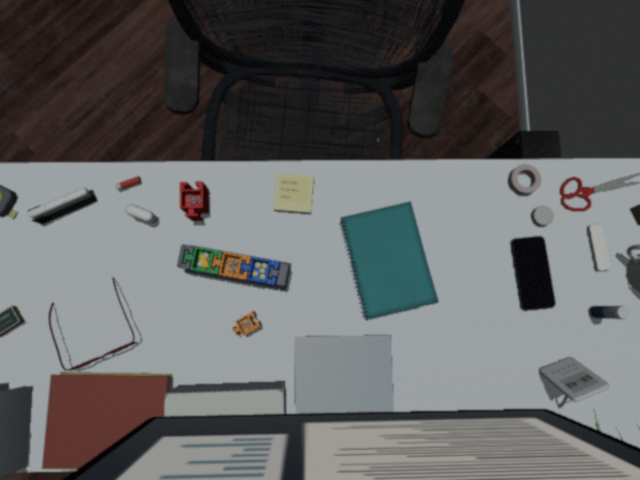

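View pics/scene0.png

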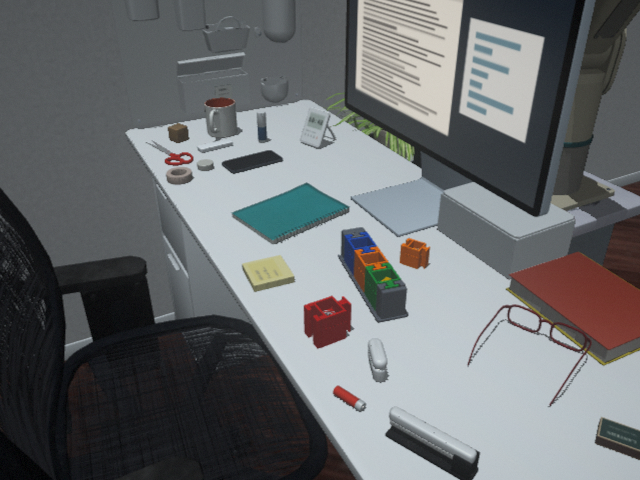

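The top view shows the row (180..290, 245..290) in the order green (204,260), orange (235,265), blue (265,270). What could be taken for the orange cup: the orange one in the row (235,265), a small loose orange one (247,324), and a red one (194,198). By the description I want the larger non-red one, in the row. The teal notebook is at about (390,260), with its spine on the left edge; the loose grey pad at (343,375) is not it.

```bash
cat > h.py <<'E'
import numpy as np
from cell import status,cams,ctrl
from scipy.spatial.transform import Rotation as R
def params(n):
    p=cams.camera_params(n)
    if n!="wrist": return np.array(p["K"]),np.array(p["pose"])
    s=status.read_state(); T=np.eye(4); T[:3,:3]=R.from_euler("xyz",s["tool_rot"]).as_matrix(); T[:3,3]=s["eef_pos"]
    return np.array(p["K"]),T@np.array(p["tool_from_camera"])
def w(K,P,u,v,z):
    d=P[:3,:3]@np.linalg.solve(K,[u,v,1]); o=P[:3,3]; return o+d*(z-o[2])/d[2]
E
python3 - <<'E'
from h import *
import cv2
im=cv2.imread("pics/top0.png")
cv2.imwrite("pics/crop.png",cv2.resize(im[190:340,170:300],None,fx=4,fy=4,interpolation=cv2.INTER_CUBIC))
K,P=params("top")
hsv=cv2.cvtColor(im,cv2.COLOR_BGR2HSV); m=cv2.inRange(hsv,(80,100,40),(97,255,255)); 
c=max(cv2.findContours(m,0,2)[0],key=cv2.contourArea); r=cv2.minAreaRect(c); print(r)
b=np.array([w(K,P,*q,11) for q in cv2.boxPoints(r)]); print(b.round(),b.mean(0).round(),np.linalg.norm(np.diff(b,axis=0),axis=1))
for q in[(204,260),(235,265),(265,270)]: print(w(K,P,*q,61).round())
E
```

```text
((388.7941589355469, 259.6764831542969), (103.56270599365234, 73.00322723388672), 75.96376037597656)
[[ 673.  -73.   11.]
 [ 708. -218.   11.]
 [ 505. -259.   11.]
 [ 473. -118.   11.]] [ 590. -167.   11.] [149.06270143 207.35346058 144.83299326]
[587. 188.  61.]
[577. 130.  61.]
[567.  75.  61.]
```

View pics/crop.png

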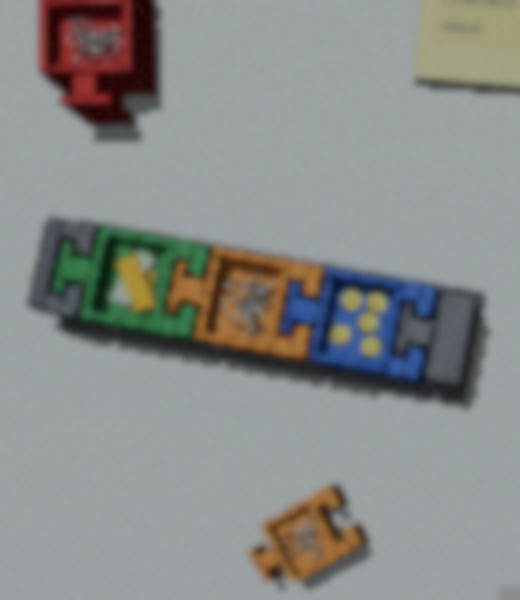

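The crop confirms it: the large orange cup with clips is in the row, centred near crop (265,305), which is top-view (236,266). Its tongue points to image left (+y). The cup is at about (576,128), yaw -10°. I'll go above it.

Emit:
move_arm(plan=[[[50,0,20],[0,0,-7.6],1],[[50,0,20],[0,0,-7.6],1],[[45,-35,10],[0,0,-7.6],1],[[45,-35,10],[0,0,-7.6],1],[[45,-35,10],[0,0,-7.6],1],[[16,-50,0],[0,0,-7.6],1],[[16,-50,0],[0,0,-7.6],1],[[16,-50,0],[0,0,-7.6],1],[[16,-50,0],[0,0,-7.6],1],[[16,-50,0],[0,0,-7.6],1]])

```text
clock: 1.35
eef_pos: [578.2, 237.7, 301.0]
tool_rot: [-3.141, 0.0, 1.394]
force: [0.4, -0.7, 0.6]
width: 85.7
gripper_force: 0.0
```

Emit:
move_arm(plan=[[[0,-37,-30],[0,0,0],1],[[0,-37,-40],[0,0,0],1],[[0,-37,-40],[0,0,0],1],[[0,0,-30],[0,0,0],1],[[0,0,0],[0,0,0],1],[[0,0,0],[0,0,0],1]])

```text
clock: 2.1
eef_pos: [578.8, 129.2, 162.2]
tool_rot: [3.14, -0.001, 1.399]
force: [1.1, 0.3, 0.4]
width: 85.5
gripper_force: 0.0
```

```bash
python3 - <<'E'
from h import *
import cv2
K,P=params("wrist"); np.save("P1.npy",P); cv2.imwrite("pics/w1.png",cams.get_image("wrist")); print(P[:3,3],K[0,0])
E
```

```text
[591.82143918 205.38593841 304.52704611] 342.04574978264924
```

View pics/w1.png

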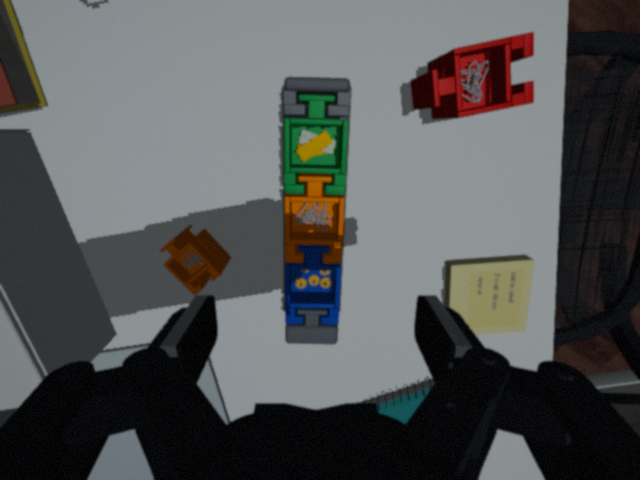

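The wrist view shows the orange cup body at roughly columns 285..345 and rows 195..262, between green (above) and blue (below), with the small orange decoy at (195,258) clear of the row. Next I measure the cup's edges at z=61.

```bash
python3 - <<'E'
from h import *
K,_=params("wrist"); P=np.load("P1.npy")
for n,a,b in[("green",(284,120),(349,120)),("orange top",(285,196),(346,196)),("or bot",(285,262),(342,262)),("mid",(285,225),(345,225)),("grey end",(286,333),(339,333))]:
    A,B=w(K,P,*a,61),w(K,P,*b,61); print(n,A.round(1),B.round(1),((A+B)/2).round(1),np.linalg.norm(A-B).round(1),np.degrees(np.arctan2(*(B-A)[1::-1])).round(1))
E
```

```text
green [571.6 211.1  61. ] [614.9 203.6  61. ] [593.3 207.4  61. ] 44.0 -9.8
orange top [562.  159.8  61. ] [605.4 152.3  61. ] [583.7 156.1  61. ] 44.1 -9.8
or bot [551.8 109.3  61. ] [595.  101.8  61. ] [573.4 105.6  61. ] 43.8 -9.9
mid [557.7 138.4  61. ] [601.5 130.8  61. ] [579.6 134.6  61. ] 44.5 -9.8
grey end [540.2  47.2  61. ] [583.2  39.7  61. ] [561.7  43.5  61. ] 43.7 -9.9
```

Emit:
move_arm(plan=[[[0,3,-30],[0,0,-1],1],[[0,0,-40],[0,0,0],1],[[0,0,-40],[0,0,0],1],[[0,0,-24],[0,0,0],1],[[0,0,-10],[0,0,0],1],[[0,0,0],[0,0,0],1],[[0,0,0],[0,0,0],1]])

```text
clock: 3.02
eef_pos: [579.3, 131.7, 18.7]
tool_rot: [3.139, -0.001, 1.381]
force: [0.3, -0.4, -0.7]
width: 84.7
gripper_force: 0.0
```

Emit:
move_arm(plan=[[[0,0,0],[0,0,0],0.65],[[0,0,0],[0,0,0],0.58],[[0,0,0],[0,0,0],0.5],[[0,0,0],[0,0,0],0.3],[[0,0,0],[0,0,0],0.1],[[0,0,0],[0,0,0],0],[[0,0,0],[0,0,0],0],[[0,0,0],[0,0,0],0]])

```text
clock: 4.03
eef_pos: [578.5, 131.5, 17.9]
tool_rot: [3.141, -0.001, 1.381]
force: [-0.8, -0.3, 5.3]
width: 43.4
gripper_force: 60.7
```

Emit:
move_arm(plan=[[[0,0,3],[0,0,0],0],[[0,0,5],[0,0,0],0],[[0,0,7],[0,0,0],0],[[0,0,7],[0,0,0],0],[[0,0,7],[0,0,0],0],[[0,0,7],[0,0,0],0]])

```text
clock: 4.78
eef_pos: [578.2, 131.4, 53.9]
tool_rot: [3.141, -0.0, 1.381]
force: [0.3, -0.5, -1.0]
width: 43.5
gripper_force: 60.9
```

```bash
python3 - <<'E'
from h import *
import cv2
s=status.read_state(); print(s["force"],s["torque"],s["width"])
cv2.imwrite("pics/s1.png",cv2.resize(cams.get_image("scene")[180:360,260:500],None,fx=3,fy=3))
E
```

```text
[ 0.2698914  -0.4730363  -0.99051324] [-0.01775246 -0.03792396  0.02790508] 43.51177463481076
```

View pics/s1.png

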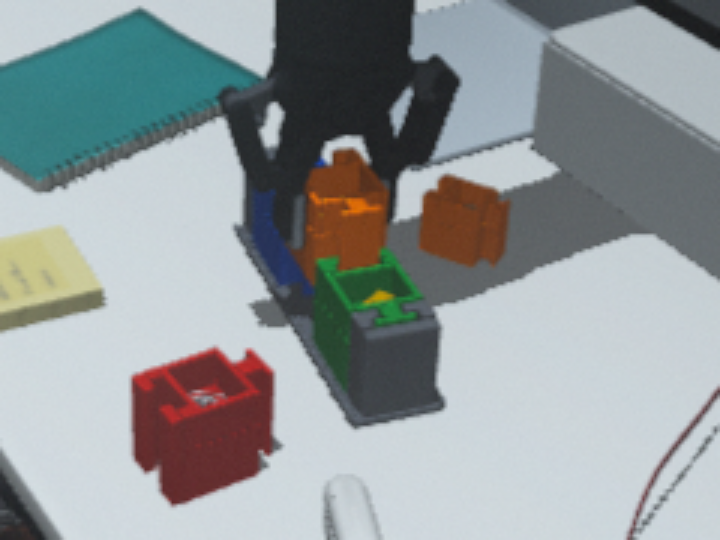

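The orange cup is rising upright in the grip, and green and blue stay seated. I keep lifting until it is clear, then carry it over.

Emit:
move_arm(plan=[[[0,0,8],[0,0,0],0],[[0,0,10],[0,0,0],0],[[0,0,12],[0,0,0],0],[[0,0,14],[0,0,0],0],[[0,0,14],[0,0,0],0],[[0,0,10],[0,0,0],0],[[0,0,5],[0,0,0],0]])

```text
clock: 5.7
eef_pos: [578.4, 131.5, 127.2]
tool_rot: [3.141, -0.0, 1.381]
force: [0.4, -0.2, -0.4]
width: 43.4
gripper_force: 61.0
```

Emit:
move_arm(plan=[[[0,-10,0],[0,0,0],0],[[1,-25,0],[0,0,0],0],[[2,-38,0],[0,0,0],0],[[2,-40,0],[0,0,0],0],[[2,-40,0],[0,0,0],0],[[2,-40,0],[0,0,0],0],[[2,-40,0],[0,0,0],0],[[1,-36,0],[0,0,0],0],[[0,-22,0],[0,0,0],0],[[0,-10,0],[0,0,0],0]])

```text
clock: 6.95
eef_pos: [589.0, -172.2, 125.8]
tool_rot: [-3.14, 0.001, 1.378]
force: [-0.8, 0.3, -1.8]
width: 43.2
gripper_force: 61.0
```

Emit:
move_arm(plan=[[[0,0,-15],[0,0,0],0],[[0,0,-20],[0,0,0],0],[[0,0,-20],[0,0,0],0],[[0,0,-15],[0,0,0],0],[[0,0,-8],[0,0,0],0],[[0,0,-3],[0,0,0],0],[[0,0,-2],[0,0,0],0],[[0,0,0],[0,0,0],0],[[0,0,0],[0,0,0],0]])

```text
clock: 8.07
eef_pos: [590.4, -169.7, 43.8]
tool_rot: [3.141, -0.0, 1.381]
force: [-0.2, -0.1, -1.4]
width: 43.5
gripper_force: 61.0
```

```bash
python3 - <<'E'
from h import *
import cv2
s=status.read_state(); print(s["force"],s["eef_pos"],s["width"])
cv2.imwrite("pics/s2.png",cv2.resize(cams.get_image("scene")[120:340,180:440],None,fx=2.7,fy=2.7))
E
```

```text
[-0.15675612 -0.11849939 -1.35315108] [ 590.41580852 -169.71624849   43.75695234] 43.501197299022294
```

View pics/s2.png

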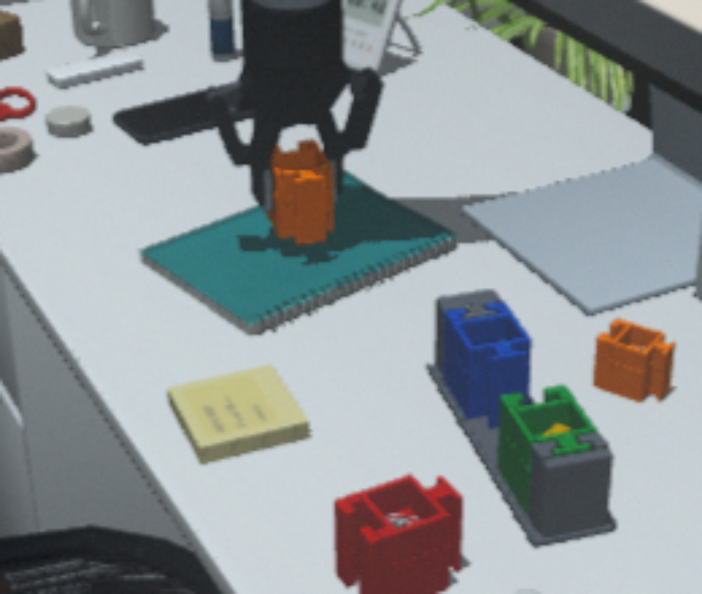

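The cup hangs upright over the middle of the notebook (crop 300,240), with blue and green seated. About 20 mm is left to go down, which I take gently.

Emit:
move_arm(plan=[[[0,0,-6],[0,0,0],0],[[0,0,-6],[0,0,0],0],[[0,0,-3],[0,0,0],0],[[0,0,-2],[0,0,0],0],[[0,0,-1],[0,0,0],0],[[0,0,0],[0,0,0],0]])

```text
clock: 8.88
eef_pos: [590.2, -169.7, 25.3]
tool_rot: [3.141, 0.0, 1.381]
force: [0.2, -0.8, -1.5]
width: 43.3
gripper_force: 61.0
```

Emit:
move_arm(plan=[[[0,0,-1],[0,0,0],0],[[0,0,0],[0,0,0],0],[[0,0,0],[0,0,0],0]])

```text
clock: 9.25
eef_pos: [590.2, -169.6, 24.4]
tool_rot: [3.141, -0.0, 1.381]
force: [0.3, 0.3, -0.6]
width: 43.4
gripper_force: 61.0
```

Emit:
move_arm(plan=[[[0,0,-0.7],[0,0,0],0],[[0,0,0],[0,0,0],0],[[0,0,0],[0,0,0],0]])

```text
clock: 9.62
eef_pos: [590.2, -169.7, 23.9]
tool_rot: [3.141, -0.0, 1.381]
force: [-1.6, -0.0, 3.4]
width: 43.4
gripper_force: 61.2
```

That is contact, so I release.

Emit:
move_arm(plan=[[[0,0,0],[0,0,0],0.53],[[0,0,0],[0,0,0],0.56],[[0,0,0],[0,0,0],0.6],[[0,0,0],[0,0,0],0.7],[[0,0,0],[0,0,0],0.85],[[0,0,0],[0,0,0],1],[[0,0,0],[0,0,0],1],[[0,0,0],[0,0,0],1]])

```text
clock: 10.62
eef_pos: [590.1, -169.6, 23.6]
tool_rot: [3.142, -0.0, 1.381]
force: [-0.5, 0.1, -0.1]
width: 85.3
gripper_force: 0.0
```

Emit:
move_arm(plan=[[[0,0,8],[0,0,0],1],[[0,0,15],[0,0,0],1],[[0,0,25],[0,0,0],1],[[0,0,30],[0,0,0],1],[[0,0,30],[0,0,0],1],[[0,0,30],[0,0,0],1],[[0,0,0],[0,0,0],1],[[0,0,0],[0,0,0],1]])

```text
clock: 11.62
eef_pos: [589.8, -169.3, 161.8]
tool_rot: [-3.141, -0.0, 1.381]
force: [0.2, -0.6, -0.9]
width: 85.4
gripper_force: 0.0
```

```bash
python3 - <<'E'
from h import *
import cv2
print(status.read_state()["force"])
cv2.imwrite("pics/s3.png",cv2.resize(cams.get_image("scene")[120:340,180:440],None,fx=2.7,fy=2.7))
E
```

```text
[ 0.2433139  -0.61276406 -0.91026871]
```

View pics/s3.png

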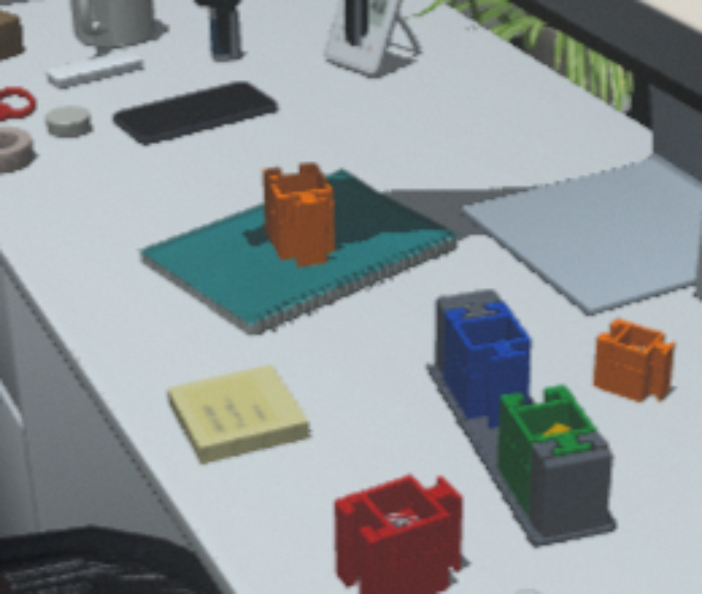

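The orange cup stands upright on the notebook (crop 300,215), blue and green are seated in the row, and the gripper is clear above it.

```bash
python3 -c "
from cell import ctrl; print(ctrl.finish_job())"
```

```text
the job is handed in; nothing more can be done
None
```

The orange cup was lifted straight out and set down upright on the closed teal notebook, the blue and green cups stayed seated in the row, and I handed the job in about 12 s into the 38 s limit.

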